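# Put the spice cups back in the bamboo tray

## Task

Put the three open, handle-less white spice cups back in the bamboo tray, each in the round well of its own size: the small cup in the smallest well, the medium cup in the middle-sized one, the large cup in the largest. Keep the cups upright and leave each standing flat on the floor of its well, inside the rim; leave the coffee cup with the handle, the lidded jar, the steel insert and the glass lid where they are.

Things in the scene. Friction and masses are not known exactly. Their poses are not given: they have to be found in the camera images.
- small_cup_middle (a point): Centre, half-way up, of the small spice cup: plain white ceramic, open on top, round and straight-sided, no handle and no lid, 34 mm across, 50 mm tall, walls 4 mm, standing loose and upright on the blue ledge (the point is 25 mm above its foot). z is up along the cup.
- medium_cup_middle (a point): Centre, half-way up, of the medium spice cup: plain white ceramic, open on top, round and straight-sided, no handle and no lid, 48 mm across, 60 mm tall, walls 4 mm, standing loose and upright on the blue ledge (the point is 30 mm above its foot). z is up along the cup.
- large_cup_middle (a point): Centre, half-way up, of the large spice cup: plain white ceramic, open on top, round and straight-sided, no handle and no lid, 64 mm across, 76 mm tall, walls 4 mm, standing loose and upright on the blue ledge (the point is 38 mm above its foot). z is up along the cup.
- small_well_floor (a point): Centre of the floor of the small well in the bamboo tray: a round bamboo dish fixed in the tray, 56 mm across inside, with a dark rim 4 mm thick that stands 5 mm above its floor. The floor is 9 mm above the ledge. z is up. The wells stand in a row, 110 mm apart, along the point's y, in any order. Tray: 145 by 350 mm, edge 18 mm high; green scoop (50 mm high) fixed outside its +y end, 90 mm from the nearest well's centre.
- medium_well_floor (a point): Centre of the floor of the medium well in the bamboo tray: a round bamboo dish fixed in the tray, 76 mm across inside, with a dark rim 4 mm thick that stands 5 mm above its floor. The floor is 9 mm above the ledge. z is up. The wells stand in a row, 110 mm apart, along the point's y, in any order. Tray: 145 by 350 mm, edge 18 mm high; green scoop (50 mm high) fixed outside its +y end, 90 mm from the nearest well's centre.
- large_well_floor (a point): Centre of the floor of the large well in the bamboo tray: a round bamboo dish fixed in the tray, 96 mm across inside, with a dark rim 4 mm thick that stands 5 mm above its floor. The floor is 9 mm above the ledge. z is up. The wells stand in a row, 110 mm apart, along the point's y, in any order. Tray: 145 by 350 mm, edge 18 mm high; green scoop (50 mm high) fixed outside its +y end, 90 mm from the nearest well's centre.
- coffee_cup: White ceramic coffee cup with a loop handle on its side, 62 mm across, 62 mm tall, handle pointing roughly towards the robot (along the body's +y) and reaching about 67 mm from the cup's axis; origin at the centre of its foot. Not a spice cup.
- jar: White ceramic jar closed with a terracotta lid and a round knob, 58 mm across, 80 mm tall; origin at the centre of its foot. Not a spice cup.
- insert: Round shallow stainless steel tagine insert, open, 230 mm across with two small ears, 45 mm tall, on the ledge to the robot's left; origin at the centre of its foot.
- glass_lid: Domed glass lid with a black knob, 210 mm across, 72 mm tall, on the ledge to the robot's right; origin at the centre of its underside.

How it is judged:
By the outcome, as a careful person would: the job done as asked, in the order asked, and still so for the second after the job is handed in, with the robot touching nothing.
It also fails if it takes over 80 s, if anything falls off the work surface, if the arm or the gripper's body presses on something with over 40 N, if the wrist force passes 120 N, or if a joint passes its speed limit or range.

## Robot

A 6-joint arm with a two-finger parallel gripper is mounted at the origin on the work surface. World frame = base frame: x ahead of the robot, y to its left, z up, the work surface at z = 0. Lengths are in m, angles in rad, forces in N, time in s.
With the tool pointing down it reaches from about 0.35 to 0.775 m from the base axis. Payload 5.5 kg.
Tool frame: the origin (TCP) lies midway between the tips of the shut fingers; the grasp point (between the pads) lies grasp_offset behind it (grasp_offset is the distance from the TCP to the grasp point, in m); z points along the fingers, y is the line along which they close (so a half turn about z gives the same grasp; the last joint's range is limited). The gripper opens to 85 mm and grips with 20 to 120 N. Pads are 22 mm wide; open, the fingers measure 114 mm over their backs; the gripper's body (76 mm by 85 mm) begins 54 mm behind the grasp point. The pads swing forward as they close: fully open they stand 13 mm farther back than shut.
Start: joints at [-1.393, 0.313, 0.046, 1.304, 0, 1.431], TCP at [0.18, -0.546, 0.209] pointing down, gripper open.
Joint ranges: [-2.76, 2.76], [-0.86, 1.69], [-1.03, 1.26], [-2.2, 2.34], [-1.47, 1.5], [-3.14, 3.14]. Speed limits (rad/s): [2.57, 2.57, 3.14, 3.14, 3.14, 3.14].

## Interface

Orientations are given as a unit quaternion [w, x, y, z].
In Python, from workcell import * gives the robot as it stands.
- The arm moves only by the tool step_arm, never from a script. Its argument "deltas" is a list of rows, each a list of 7 numbers: the shift along the world's x, y, z in mm, then the turn, a rotation vector about the world's x, y, z in degrees, then the gripper's target within -1 to 1 (fully open at 1, half-way at 0, shut at -1). A call has 1 to 5 rows; each row shifts and turns the commanded pose from where the row before left it; what a row does not reach is not made up. A row lasts 1/10 s, in which the tool goes at most 50 mm and 8.59 degrees, less where a joint would pass 70% of its speed; a pose out of reach is approached as far as the arm can. A call is refused whole if a number of a shift passes 50 or a number of a turn 8.59, either way. A call with a gripper value outside its range is refused whole. The fingers move at their own pace and stop on an object; "newtons" is the grip in N (left out, the last holds). Time passes only in rows, so rows that do not move let the fingers close. It gives the time, the measured TCP pose, the force, the opening and the grip force at its end, in the units of the state.
- get_state(): the state, without advancing time (a new reading comes with each control period).
- read_camera(name): name is "scene" or "top" or "wrist"; returns a dict with "image" (384x512x3 uint8, red, green, blue), "z_map" (384x512 float32, m along the optical axis (not along the pixel's ray), 0 where there is no reading), "K" (3x3 intrinsics, pixels), "world_from_camera" (4x4, takes a point from camera to world coordinates). Camera axes: x right, y down, z forward; pixel columns grow to the right and rows downward; lengths in m; the calibration is good to about 2 mm. A picture is of the moment at which its call begins.
- hand_in(): hands the job in; it is judged then, once.
The state is a dict: "clock": time; "joint_pos": joint angles; "qvel": joint speeds; "tau": joint torques, N m; "tcp_pos": TCP position; "orientation": TCP orientation; "wrist_force": force on the tool from outside, world axes, zero at the start; "ft_torque": the same for the moment, N m; "finger_gap": finger opening in m; "grip_force": force on a finger pad.
Only numpy, scipy, OpenCV 4.12 (cv2) and the standard library are available. Lean on these libraries where they do the work, as an engineer would, in place of code of your own. Each camera call takes 0.05 s, during which the arm holds its last target. There are 200 camera calls.

## Working session

There is one attempt and no reset: what is moved stays moved. The work goes in short steps, Python scripts to look and compute and a tool call to move; the robot and the scene stay as the last step left them, time stands still between calls to the robot, and variables do not carry over. Pictures are saved under pics/ and viewed, at most 14 in all, crops included, and the job is handed in when it is done.

Besides the shell and the picture viewer there is one more tool, called after "Call:" as name(argument=value, ...) on one line, values as JSON. step_arm: Moves the arm, as the interface text tells. Its arguments: {"type":"object","properties":{"deltas":{"type":"array","items":{"type":"array","items":{"type":"number"}}},"newtons":{"type":"number"}},"required":["deltas"]}

```bash
ls; mkdir -p pics
python3 - <<'E'
from workcell import *
import cv2,numpy as np
print(get_state())
for n in ("scene","top"):
    c=read_camera(n); cv2.imwrite(f"pics/{n}0.png",c["image"][:,:,::-1]); np.savez(f"{n}0.npz",**c)
    print(n,c["K"].round(1).tolist(),c["world_from_camera"].round(3).tolist())
E
```

```text
pics
{'clock': 0.0, 'joint_pos': array([-1.39260033e+00,  3.14004573e-01,  4.49672222e-02,  1.30357816e+00,
       -1.61465310e-05,  1.43122222e+00]), 'qvel': array([-0.00147199,  0.00033458,  0.00184911,  0.00097259,  0.00039286,
       -0.00144338]), 'tau': array([ 1.33803071e-03, -4.80628896e+01,  2.98532528e+01,  1.94229040e-02,
        1.41403989e-04,  5.58739956e-06]), 'tcp_pos': array([ 0.17956014, -0.54566772,  0.20820171]), 'orientation': array([-9.09267079e-04,  9.87403891e-01,  1.58217343e-01, -2.56357587e-05]), 'wrist_force': array([0.51352721, 0.1209329 , 0.67710016]), 'ft_torque': array([-0.02159465,  0.05888131,  0.01955001]), 'grip_force': 0.0, 'finger_gap': 0.08573088002522837}
scene [[376.3, 0.0, 262.0], [0.0, 376.3, 190.6], [0.0, 0.0, 1.0]] [[0.474, 0.707, -0.525, 1.163], [0.881, -0.373, 0.292, -0.342], [0.01, -0.6, -0.8, 1.0], [0.0, 0.0, 0.0, 1.0]]
top [[468.5, 0.0, 258.6], [0.0, 468.5, 184.3], [0.0, 0.0, 1.0]] [[-0.004, -0.985, 0.173, 0.248], [-1.0, 0.003, -0.009, -0.001], [0.008, -0.173, -0.985, 1.672], [0.0, 0.0, 0.0, 1.0]]
```

View pics/scene0.png

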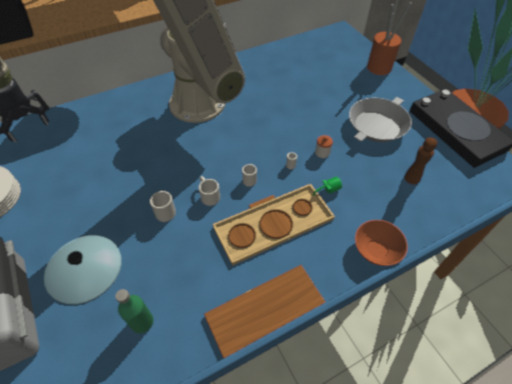

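View pics/top0.png

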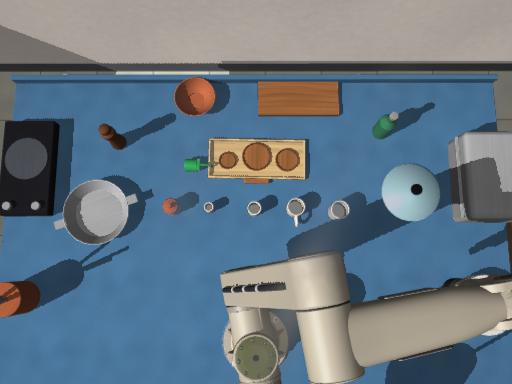

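The top view shows the wells at about (228,160) for small, (257,155) for large and (288,160) for medium. The small cup is at (209,207), the medium at (254,208), the coffee cup at (296,207), the large cup at (339,210) and the jar at (170,206).

```bash
cat > h.py <<'E'
import numpy as np,cv2
def ray(c,uv,z):
    uv=np.atleast_2d(np.array(uv,float)); T=c["world_from_camera"]
    d=(np.c_[uv,np.ones(len(uv))]@np.linalg.inv(c["K"]).T)@T[:3,:3].T; o=T[:3,3]
    return o+d*((z-o[2])/d[:,2])[:,None]
def cloud(c):
    v,u=np.mgrid[:384,:512]; z=c["z_map"]
    p=np.stack([u,v,np.ones_like(u)],-1).reshape(-1,3)@np.linalg.inv(c["K"]).T*z.reshape(-1,1)
    T=c["world_from_camera"]; return (p@T[:3,:3].T+T[:3,3]).reshape(384,512,3)
def circ(p):  # algebraic circle fit
    A=np.c_[2*p[:,:2],np.ones(len(p))]; s=np.linalg.lstsq(A,(p[:,:2]**2).sum(1),rcond=None)[0]
    return s[0],s[1],np.sqrt(s[2]+s[0]**2+s[1]**2)
E
python3 - <<'E'
from h import *
for n in ("top","scene"):
    c=np.load(n+"0.npz"); P=cloud(c); img=c["image"]
    if n=="top": print("table z",np.median(P[215:235,270:300,2]), np.median(P[100:130,220:240,2]))
    px={"top":{"jar":(170,206),"small":(209,207),"med":(254,208),"coffee":(296,207),"large":(339,210)},"scene":{"jar":(324,147),"small":(291,160),"med":(249,175),"coffee":(208,191),"large":(163,206)}}[n]
    for k,(u,v) in px.items():
        w=20
        Q=P[v-w:v+w,u-w:u+w].reshape(-1,3); zm=np.percentile(Q[:,2],99.5)
        R=Q[(Q[:,2]>zm-.012)]
        print(n,k,"ztop %.3f"%zm,"bbox centre",((R.min(0)+R.max(0))/2)[:2].round(3),"size",np.ptp(R,axis=0)[:2].round(3),len(R))
c=np.load("top0.npz"); hsv=cv2.cvtColor(c["image"],cv2.COLOR_RGB2HSV)
for k,(u,v) in {"s":(228,160),"l":(257,155),"m":(288,160)}.items():
    print(k,hsv[v,u],ray(c,(u,v),.009).round(3))
t=cv2.inRange(hsv,(10,60,120),(30,200,255)); t[:130]=0;t[190:]=0;t[:,:205]=0;t[:,310:]=0
ys,xs=np.nonzero(t); r=cv2.minAreaRect(np.c_[xs,ys].astype(np.float32)); b=ray(c,cv2.boxPoints(r),.018); print(b.round(3).tolist(),b.mean(0))
E
```

```text
table z 0.0004907089014152266 -0.00043497727961638866
top jar ztop 0.080 bbox centre [0.362 0.155] size [0.227 0.311] 45
top small ztop 0.053 bbox centre [0.36  0.088] size [0.223 0.176] 40
top med ztop 0.064 bbox centre [0.361 0.003] size [0.225 0.045] 53
top coffee ztop 0.069 bbox centre [ 0.366 -0.087] size [0.235 0.172] 75
top large ztop 0.082 bbox centre [ 0.361 -0.162] size [0.226 0.322] 78
scene jar ztop 0.081 bbox centre [ 0.804 -0.016] size [0.717 0.652] 36
scene small ztop 0.054 bbox centre [ 0.801 -0.081] size [0.722 0.522] 57
scene med ztop 0.064 bbox centre [ 0.795 -0.157] size [0.735 0.371] 90
scene coffee ztop 0.066 bbox centre [ 0.783 -0.226] size [0.758 0.232] 133
scene large ztop 0.079 bbox centre [ 0.787 -0.3  ] size [0.752 0.084] 141
s [ 13 154 141] [[0.631 0.095 0.009]]
l [ 13 162 142] [[ 0.649 -0.011  0.009]]
m [ 13 158 144] [[ 0.63  -0.123  0.009]]
[[0.707, 0.168, 0.018], [0.707, -0.182, 0.018], [0.547, -0.179, 0.018], [0.548, 0.165, 0.018]] [ 0.62734614 -0.00699574  0.018     ]
```

Run:
```python
from h import *
px={"top":{"jar":(170,206),"small":(209,207),"med":(254,208),"coffee":(296,207),"large":(339,210)},"scene":{"jar":(324,147),"small":(291,160),"med":(249,175),"coffee":(208,191),"large":(163,206)}}
for n in px:
    c=np.load(n+"0.npz"); P=cloud(c); P[c["z_map"]==0]=np.nan
    for k,(u,v) in px[n].items():
        w=20
        Q=P[v-w:v+w,u-w:u+w].reshape(-1,3); Q=Q[~np.isnan(Q[:,0])]; zm=np.percentile(Q[:,2],99.5)
        R=Q[Q[:,2]>zm-.012]
        print(n,k,"ztop %.3f"%zm,"c",((R.min(0)+R.max(0))/2)[:2].round(3),"size",np.ptp(R,axis=0)[:2].round(3),"fit",np.round(circ(R),3),len(R))
    hsv=cv2.cvtColor(c["image"],cv2.COLOR_RGB2HSV)
    m=cv2.inRange(hsv,(5,130,60),(15,255,165))
    N,l,s,ce=cv2.connectedComponentsWithStats(m)
    for i in range(1,N):
        if s[i,4]>60:
            ys,xs=np.nonzero(l==i); q=ray(c,np.c_[xs,ys],.011)
            print(n,s[i].tolist(),((q.min(0)+q.max(0))/2).round(3)[:2],np.ptp(q,axis=0)[:2].round(3),"mean",q.mean(0).round(3)[:2])
c=np.load("top0.npz");cv2.imwrite("pics/crop1.png",cv2.resize(c["image"][125:225,150:360,::-1],None,fx=3.8,fy=3.8,interpolation=cv2.INTER_CUBIC))
```

```text
top jar ztop 0.077 c [0.454 0.29 ] size [0.045 0.049] fit [0.456 0.29  0.016] 72
top small ztop 0.052 c [0.456 0.16 ] size [0.032 0.031] fit [0.455 0.161 0.015] 36
top med ztop 0.063 c [0.45  0.003] size [0.046 0.045] fit [0.45  0.002 0.022] 51
top coffee ztop 0.068 c [ 0.443 -0.143] size [0.08 0.06] fit [ 0.45  -0.144  0.03 ] 75
top large ztop 0.081 c [ 0.442 -0.292] size [0.063 0.062] fit [ 0.441 -0.293  0.03 ] 74
top [175, 77, 37, 38, 638] [0.877 0.227] [0.145 0.135] mean [0.869 0.245]
top [258, 82, 81, 33, 2630] [ 0.867 -0.164] [0.125 0.297] mean [ 0.866 -0.163]
top [99, 124, 14, 15, 111] [0.74  0.544] [0.053 0.049] mean [0.74  0.548]
top [242, 143, 29, 27, 578] [ 0.645 -0.007] [0.097 0.102] mean [ 0.645 -0.006]
top [276, 149, 23, 22, 396] [ 0.632 -0.12 ] [0.078 0.08 ] mean [ 0.632 -0.118]
top [221, 152, 15, 17, 206] [0.631 0.095] [0.06  0.051] mean [0.631 0.096]
top [245, 178, 24, 5, 85] [ 0.556 -0.008] [0.015 0.083] mean [ 0.555 -0.005]
top [0, 282, 22, 34, 228] [0.145 0.839] [0.111 0.073] mean [0.156 0.834]
scene jar ztop 0.080 c [0.464 0.294] size [0.036 0.04 ] fit [0.464 0.2
[... 447 characters left out ...]
453, 89, 54, 39, 833] [0.548 1.015] [0.24  0.131] mean [0.557 1.001]
scene [318, 136, 14, 11, 117] [0.421 0.327] [0.053 0.051] mean [0.421 0.326]
scene [250, 196, 24, 12, 64] [ 0.551 -0.003] [0.01  0.082] mean [ 0.551 -0.003]
scene [293, 200, 19, 15, 229] [0.631 0.101] [0.059 0.059] mean [0.63  0.101]
scene [260, 210, 32, 28, 711] [ 0.644 -0.004] [0.099 0.1  ] mean [ 0.645 -0.005]
scene [356, 221, 50, 44, 1579] [0.848 0.241] [0.148 0.149] mean [0.847 0.245]
scene [436, 222, 61, 56, 635] [0.989 0.462] [0.056 0.287] mean [0.986 0.431]
scene [229, 224, 26, 24, 488] [ 0.632 -0.115] [0.079 0.08 ] mean [ 0.632 -0.115]
scene [206, 266, 118, 91, 4983] [ 0.86 -0.16] [0.121 0.297] mean [ 0.862 -0.166]
```

View pics/crop1.png

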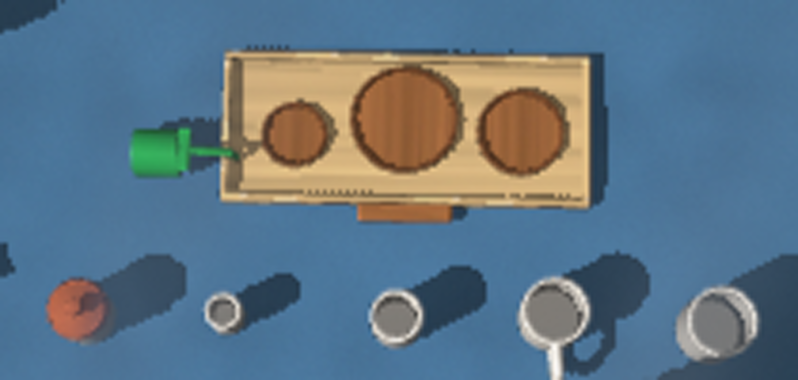

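Run:
```python
import workcell
print([a for a in dir(workcell) if a[0]!='_'], getattr(workcell,'grasp_offset',None))
```

```text
['MotionError', 'get_state', 'grasp_offset', 'hand_in', 'read_camera'] 0.0187
```

Call:
step_arm(deltas=[[20,40,0,0,0,8,1],[20,45,0,0,0,8,1],[20,45,0,0,0,8,1],[20,45,0,0,0,8,1],[20,45,0,0,0,8,1]], newtons=30)

```text
clock: 0.6
tcp_pos: [0.2799, -0.3242, 0.2087]
orientation: [-0.0, 0.873, 0.489, 0.0]
wrist_force: [-0.3, -0.1, 0.6]
finger_gap: 0.0853
grip_force: 0.0
```

Call:
step_arm(deltas=[[20,45,0,0,0,8,1],[20,45,0,0,0,8,1],[20,45,0,0,0,8,1],[15,45,0,0,0,8,1],[15,45,0,0,0,0,1]])

```text
clock: 1.1
tcp_pos: [0.3697, -0.0993, 0.209]
orientation: [0.0, 0.705, 0.709, 0.0]
wrist_force: [1.0, -1.1, -1.3]
finger_gap: 0.0853
grip_force: 0.0
```

Call:
step_arm(deltas=[[20,45,0,0,0,0,1],[20,45,0,0,0,0,1],[10,45,0,0,0,0,1],[0,0,0,0,0,0,1],[0,0,0,0,0,0,1]])

```text
clock: 1.6
tcp_pos: [0.4193, 0.035, 0.2087]
orientation: [-0.0, 0.704, 0.71, -0.0]
wrist_force: [0.1, -0.8, -0.4]
finger_gap: 0.0855
grip_force: 0.0
```

Call:
step_arm(deltas=[[12,42,0,0,0,0,1],[12,43,0,0,0,0,1],[12,42,0,0,0,0,1],[0,0,0,0,0,0,1]])

```text
clock: 2.0
tcp_pos: [0.457, 0.1628, 0.2088]
orientation: [-0.0, 0.705, 0.709, 0.001]
wrist_force: [-0.7, 0.6, -1.0]
finger_gap: 0.0853
grip_force: 0.0
```

```bash
cat > w.py <<'E'
import sys
from workcell import *
from h import *
name,tall=sys.argv[1],float(sys.argv[2])
s=get_state(); print(s["tcp_pos"].round(4),s["joint_pos"].round(2))
c=read_camera("wrist"); cv2.imwrite(f"pics/{name}.png",c["image"][:,:,::-1])
P=cloud(c); ok=(c["z_map"]>0)&(abs(P[...,2]-tall)<.005)&(np.hypot(P[...,0]-s["tcp_pos"][0],P[...,1]-s["tcp_pos"][1])<.07)
n,l,st,_=cv2.connectedComponentsWithStats(ok.astype(np.uint8))
for i in range(1,n):
    if st[i,4]>40:
        R=P[l==i]; print("n",len(R),"mid",((R.min(0)+R.max(0))/2).round(4),"size",np.ptp(R,axis=0).round(3),"fit",np.round(circ(R),4))
E
python3 w.py w1 .05
```

```text
[0.457  0.1628 0.2088] [ 0.18  0.14 -0.18  1.25  0.    1.74]
n 360 mid [0.4573 0.1636 0.0488] size [0.032 0.034 0.007] fit [0.4572 0.164  0.0148]
```

View pics/w1.png

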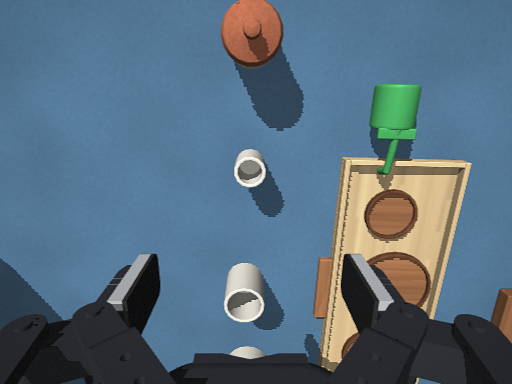

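The wrist view shows the small cup at (250,168), its rim measured at (0.457, 0.164), which matches the other cameras. I'm going down to grasp it.

Call:
step_arm(deltas=[[0,1,-45,0,0,0,1],[0,0,-45,0,0,0,1],[0,0,-45,0,0,0,1],[0,0,-40,0,0,0,1],[0,0,-20,0,0,0,1]])

```text
clock: 2.55
tcp_pos: [0.4528, 0.1587, 0.0109]
orientation: [-0.001, 0.707, 0.707, -0.002]
wrist_force: [-0.9, -0.1, 0.1]
finger_gap: 0.0855
grip_force: 0.0
```

Call:
step_arm(deltas=[[0,0,0,0,0,0,0],[0,0,0,0,0,0,-0.3],[0,0,0,0,0,0,-1],[0,0,0,0,0,0,-1],[0,0,0,0,0,0,-1]])

```text
clock: 3.05
tcp_pos: [0.4573, 0.1617, 0.016]
orientation: [0.001, 0.706, 0.708, 0.001]
wrist_force: [-1.2, -1.4, 7.0]
finger_gap: 0.0314
grip_force: 29.6
```

Call:
step_arm(deltas=[[0,0,0,0,0,0,-1],[0,0,0,0,0,0,-1],[0,0,0,0,0,0,-1]])

```text
clock: 3.35
tcp_pos: [0.4573, 0.1618, 0.016]
orientation: [0.001, 0.706, 0.708, 0.001]
wrist_force: [-0.5, -1.7, 6.7]
finger_gap: 0.0314
grip_force: 29.6
```

Call:
step_arm(deltas=[[0,0,15,0,0,0,-1],[0,0,30,0,0,0,-1],[0,0,35,0,0,0,-1],[10,-5,20,0,0,0,-1],[30,-10,0,0,0,0,-1]])

```text
clock: 3.85
tcp_pos: [0.4964, 0.1478, 0.1185]
orientation: [0.002, 0.705, 0.709, 0.002]
wrist_force: [0.7, -1.1, -0.7]
finger_gap: 0.0315
grip_force: 30.4
```

Call:
step_arm(deltas=[[35,-12,0,0,0,0,-1],[40,-15,0,0,0,0,-1],[39,-14,0,0,0,0,-1],[20,-7,0,0,0,0,-1],[0,0,0,0,0,0,-1]])

```text
clock: 4.35
tcp_pos: [0.6327, 0.0974, 0.1142]
orientation: [0.001, 0.706, 0.708, 0.001]
wrist_force: [-0.5, -0.6, -1.2]
finger_gap: 0.0316
grip_force: 30.4
```

```bash
cat > t.py <<'E'
import sys
from workcell import *
from h import *
s=get_state(); print(s["tcp_pos"].round(4),s["orientation"].round(3),s["finger_gap"],s["wrist_force"].round(1))
c=read_camera("wrist"); cv2.imwrite(f"pics/{sys.argv[1]}.png",c["image"][:,:,::-1])
m=cv2.inRange(cv2.cvtColor(c["image"],cv2.COLOR_RGB2HSV),(5,110,40),(16,255,200))
N,l,st,_=cv2.connectedComponentsWithStats(m)
for i in range(1,N):
    if st[i,4]>300:
        ys,xs=np.nonzero(l==i); q=ray(c,np.c_[xs,ys],.011); print(st[i].tolist(),((q.min(0)+q.max(0))/2).round(4)[:2],np.ptp(q,axis=0)[:2].round(3))
E
python3 t.py w2
```

```text
[0.6327 0.0974 0.1142] [0.001 0.706 0.708 0.001] 0.03164116209958697 [-0.5 -0.6 -1.2]
[474, 0, 38, 121, 3562] [0.8285 0.1998] [0.044 0.087]
[212, 147, 72, 63, 3390] [0.6311 0.1049] [0.063 0.056]
[159, 244, 18, 52, 709] [0.5539 0.0135] [0.016 0.056]
[214, 279, 75, 52, 2502] [ 0.635  -0.0267] [0.076 0.061]
[410, 286, 102, 98, 6516] [ 0.86   -0.0666] [0.128 0.125]
[219, 340, 61, 19, 743] [ 0.6326 -0.0819] [0.064 0.024]
```

View pics/w2.png

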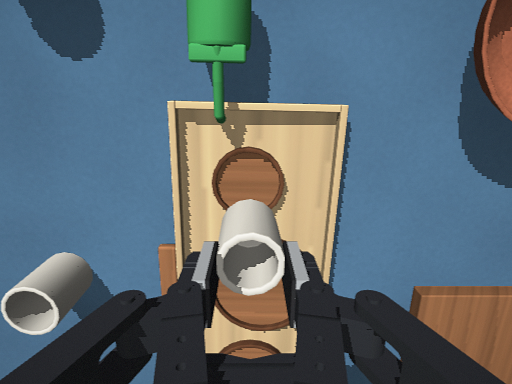

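Still holding the cup. The small well, at about (248,180), is just ahead of it and partly hidden; its centre is roughly (0.631, 0.100). Lowering now.

Call:
step_arm(deltas=[[-1,1,-30,0,0,0,-1],[0,0,-30,0,0,0,-1],[0,0,-15,0,0,0,-1],[0,0,-8,0,0,0,-1],[0,0,0,0,0,0,-1]])

```text
clock: 4.9
tcp_pos: [0.627, 0.1003, 0.0305]
orientation: [-0.001, 0.706, 0.709, -0.001]
wrist_force: [-0.8, -0.3, -0.8]
finger_gap: 0.032
grip_force: 30.4
```

Call:
step_arm(deltas=[[0,0,-2,0,0,0,-1],[0,0,-2,0,0,0,-1],[0,0,0,0,0,0,-1]])

```text
clock: 5.2
tcp_pos: [0.6292, 0.0998, 0.0279]
orientation: [0.001, 0.706, 0.708, 0.001]
wrist_force: [-0.1, -0.5, -1.5]
finger_gap: 0.0317
grip_force: 30.4
```

Call:
step_arm(deltas=[[1,0,-2,0,0,0,-1],[0,0,-1,0,0,0,-1],[0,0,0,0,0,0,-1]])

```text
clock: 5.5
tcp_pos: [0.6303, 0.0997, 0.0251]
orientation: [0.001, 0.706, 0.708, 0.001]
wrist_force: [-0.8, 0.3, 4.2]
finger_gap: 0.0319
grip_force: 30.8
```

Call:
step_arm(deltas=[[0,0,0,0,0,0,-0.1],[0,0,0,0,0,0,0.3],[0,0,0,0,0,0,0.5],[0,0,0,0,0,0,0.5]])

```text
clock: 5.9
tcp_pos: [0.6295, 0.0997, 0.0239]
orientation: [-0.0, 0.706, 0.708, -0.0]
wrist_force: [0.1, 0.1, -0.5]
finger_gap: 0.0643
grip_force: 0.0
```

Call:
step_arm(deltas=[[0,0,15,0,0,0,0.5],[0,0,35,0,0,0,0.7],[0,0,45,0,0,0,1],[0,0,45,0,0,0,1],[-20,-10,40,0,0,0,1]])

```text
clock: 6.4
tcp_pos: [0.6112, 0.0903, 0.2059]
orientation: [0.001, 0.705, 0.709, 0.001]
wrist_force: [0.5, -0.3, -0.5]
finger_gap: 0.0853
grip_force: 0.0
```

Call:
step_arm(deltas=[[-40,-20,0,0,0,0,1],[-40,-22,0,0,0,0,1],[-40,-22,0,0,0,0,1],[-39,-22,0,0,0,0,1],[0,0,0,0,0,0,1]])

```text
clock: 6.9
tcp_pos: [0.4453, 0.0028, 0.2038]
orientation: [-0.001, 0.707, 0.707, -0.001]
wrist_force: [0.1, 0.9, -0.0]
finger_gap: 0.0853
grip_force: 0.0
```

```bash
python3 w.py w3 .06
python3 - <<'E'
from workcell import *
from h import *
c=read_camera("top");P=cloud(c)
ok=(c["z_map"]>0)&(P[...,2]>.045)&(P[...,2]<.075)&(abs(P[...,0]-.631)<.06)&(abs(P[...,1]-.1)<.05)
R=P[ok];print(len(R),((R.min(0)+R.max(0))/2).round(3),R.max(0),np.ptp(R,axis=0))
E
```

```text
[0.4453 0.0028 0.2038] [-0.17  0.07 -0.27  1.24 -0.    1.4 ]
n 589 mid [0.4511 0.0046 0.0588] size [0.047 0.047 0.008] fit [0.4511 0.0049 0.0217]
40 [0.628 0.099 0.056] [0.64609375 0.11365262 0.06562117] [0.03542275 0.02895863 0.01935227]
```

View pics/w3.png

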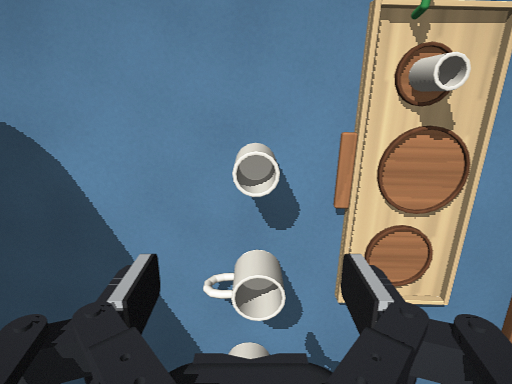

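The small cup stands upright in its well, centred near (0.628, 0.099). The medium cup is at (256,170), measured at (0.451, 0.005).

Call:
step_arm(deltas=[[5,2,-45,0,0,0,1],[0,0,-45,0,0,0,1],[0,0,-45,0,0,0,1],[0,0,-30,0,0,0,1],[0,0,-12,0,0,0,1]])

```text
clock: 7.5
tcp_pos: [0.4547, 0.0066, 0.0237]
orientation: [-0.002, 0.705, 0.709, -0.001]
wrist_force: [0.6, -0.5, 0.6]
finger_gap: 0.0855
grip_force: 0.0
```

Call:
step_arm(deltas=[[0,0,0,0,0,0,0.5],[0,0,0,0,0,0,0],[0,0,0,0,0,0,-1],[0,0,0,0,0,0,-1],[0,0,0,0,0,0,-1]])

```text
clock: 8.0
tcp_pos: [0.4568, 0.0057, 0.0282]
orientation: [0.001, 0.706, 0.708, 0.001]
wrist_force: [-0.2, -0.4, 4.5]
finger_gap: 0.0468
grip_force: 30.6
```

Call:
step_arm(deltas=[[0,0,15,0,0,0,-1],[0,0,30,0,0,0,-1],[0,0,35,0,0,0,-1],[10,-7,20,0,0,0,-1],[30,-20,0,0,0,0,-1]])

```text
clock: 8.5
tcp_pos: [0.4964, -0.0206, 0.131]
orientation: [0.002, 0.705, 0.709, 0.002]
wrist_force: [2.2, -0.6, -1.0]
finger_gap: 0.0467
grip_force: 31.2
```

Call:
step_arm(deltas=[[35,-25,0,0,0,0,-1],[40,-28,0,0,0,0,-1],[38,-27,0,0,0,0,-1],[22,-16,0,0,0,0,-1],[0,0,0,0,0,0,-1]])

```text
clock: 9.0
tcp_pos: [0.6337, -0.1202, 0.1263]
orientation: [0.001, 0.707, 0.707, 0.0]
wrist_force: [-0.9, 0.4, -1.1]
finger_gap: 0.0465
grip_force: 31.3
```

```bash
python3 t.py w4
```

```text
[ 0.6337 -0.1202  0.1263] [0.001 0.707 0.707 0.   ] 0.04648876048505779 [-0.9  0.4 -1.1]
[138, 0, 26, 103, 1995] [ 0.5534 -0.0101] [0.017 0.076]
[200, 0, 129, 111, 11988] [ 0.6455 -0.0132] [0.104 0.083]
[405, 54, 107, 299, 24669] [ 0.861  -0.1629] [0.13  0.306]
[203, 131, 92, 80, 4925] [ 0.6329 -0.1094] [0.084 0.074]
```

View pics/w4.png

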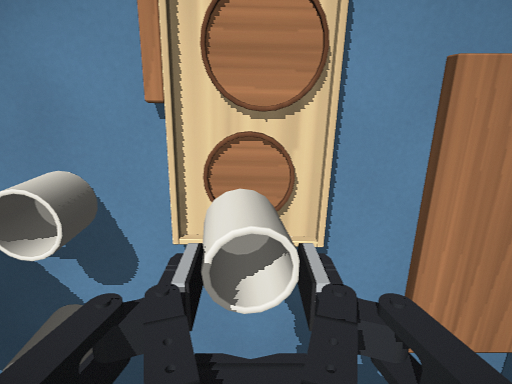

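The held medium cup is upright. Its well is ahead at (250,175), centred near (0.633, -0.115). Lowering now.

Call:
step_arm(deltas=[[0,5,-30,0,0,0,-1],[0,0,-30,0,0,0,-1],[0,0,-15,0,0,0,-1],[0,0,-8,0,0,0,-1],[0,0,0,0,0,0,-1]])

```text
clock: 9.55
tcp_pos: [0.6293, -0.1114, 0.0433]
orientation: [-0.001, 0.706, 0.709, -0.0]
wrist_force: [1.0, -0.2, -0.9]
finger_gap: 0.047
grip_force: 31.3
```

Call:
step_arm(deltas=[[0,0,-3,0,0,0,-1],[0,0,-2,0,0,0,-1],[0,0,0,0,0,0,-1]])

```text
clock: 9.85
tcp_pos: [0.6311, -0.1123, 0.0399]
orientation: [0.001, 0.706, 0.708, 0.0]
wrist_force: [-0.2, 0.1, -1.0]
finger_gap: 0.0461
grip_force: 31.3
```

Call:
step_arm(deltas=[[1,-3,-2,0,0,0,-1],[0,0,-1,0,0,0,-1],[0,0,0,0,0,0,-1]])

```text
clock: 10.15
tcp_pos: [0.6324, -0.1159, 0.0373]
orientation: [0.001, 0.706, 0.708, 0.0]
wrist_force: [-1.0, 0.4, 3.9]
finger_gap: 0.0469
grip_force: 31.9
```

Call:
step_arm(deltas=[[0,0,0,0,0,0,0.3],[0,0,0,0,0,0,0.6],[0,0,0,0,0,0,0.8],[0,0,0,0,0,0,0.8]])

```text
clock: 10.55
tcp_pos: [0.6317, -0.1153, 0.036]
orientation: [-0.0, 0.706, 0.708, 0.0]
wrist_force: [0.4, -0.1, -0.4]
finger_gap: 0.0767
grip_force: 0.0
```

Call:
step_arm(deltas=[[0,0,15,0,0,0,0.8],[0,0,35,0,0,0,0.8],[0,0,45,0,0,0,1],[0,0,45,0,0,0,1],[-20,-20,45,0,0,0,1]])

```text
clock: 11.05
tcp_pos: [0.6141, -0.1326, 0.2202]
orientation: [0.0, 0.705, 0.71, 0.001]
wrist_force: [0.3, -0.5, 0.4]
finger_gap: 0.0857
grip_force: 0.0
```

Call:
step_arm(deltas=[[-35,-32,0,0,0,0,1],[-35,-32,0,0,0,0,1],[-35,-32,0,0,0,0,1],[-35,-32,0,0,0,0,1],[-29,-26,0,0,0,0,1]])

```text
clock: 11.55
tcp_pos: [0.4421, -0.2893, 0.2186]
orientation: [0.0, 0.706, 0.708, -0.0]
wrist_force: [0.5, -0.7, -0.0]
finger_gap: 0.0857
grip_force: 0.0
```

Call:
step_arm(deltas=[[0,0,0,0,0,0,1],[0,0,0,0,0,0,1]])

```text
clock: 11.75
tcp_pos: [0.4434, -0.2887, 0.2186]
orientation: [0.0, 0.707, 0.708, 0.0]
wrist_force: [0.3, 0.2, 0.2]
finger_gap: 0.0855
grip_force: 0.0
```

```bash
python3 w.py w5 .076
```

```text
[ 0.4434 -0.2887  0.2186] [-0.73  0.22 -0.05  1.3   0.    0.84]
n 811 mid [ 0.4428 -0.2905  0.0747] size [0.063 0.063 0.007] fit [ 0.4431 -0.2901  0.0296]
```

View pics/w5.png

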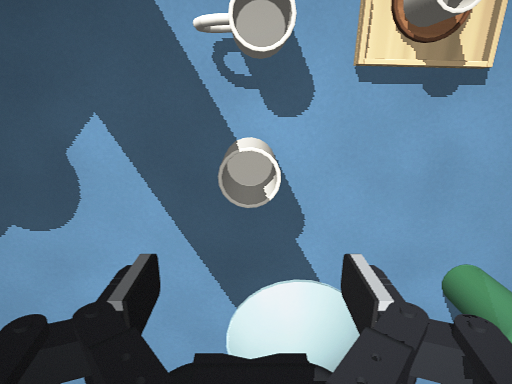

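The large cup is at (250,172), measured at (0.443, -0.290), and the approach is clear. I'm descending more gently.

Call:
step_arm(deltas=[[0,-1,-35,0,0,0,1],[0,0,-35,0,0,0,1],[0,0,-30,0,0,0,1],[0,0,-15,0,0,0,1],[0,0,0,0,0,0,1]])

```text
clock: 12.3
tcp_pos: [0.4433, -0.2865, 0.1008]
orientation: [-0.003, 0.705, 0.709, 0.0]
wrist_force: [0.4, -0.0, 0.6]
finger_gap: 0.0857
grip_force: 0.0
```

Call:
step_arm(deltas=[[0,0,-20,0,0,0,1],[0,0,-20,0,0,0,1],[0,0,-20,0,0,0,1],[0,0,-13,0,0,0,1],[0,0,0,0,0,0,1]])

```text
clock: 12.8
tcp_pos: [0.4441, -0.2879, 0.0298]
orientation: [-0.001, 0.705, 0.709, 0.0]
wrist_force: [-0.2, 1.1, 0.3]
finger_gap: 0.0857
grip_force: 0.0
```

Call:
step_arm(deltas=[[0,0,0,0,0,0,0.7],[0,0,0,0,0,0,0.4],[0,0,0,0,0,0,-1],[0,0,0,0,0,0,-1],[0,0,0,0,0,0,-1]])

```text
clock: 13.3
tcp_pos: [0.4448, -0.2898, 0.0321]
orientation: [0.001, 0.706, 0.708, 0.0]
wrist_force: [-1.5, 1.4, 6.3]
finger_gap: 0.0622
grip_force: 33.1
```

Call:
step_arm(deltas=[[0,0,15,0,0,0,-1],[0,0,30,0,0,0,-1],[0,0,40,0,0,0,-1],[10,14,35,0,0,0,-1],[20,28,0,0,0,0,-1]])

```text
clock: 13.8
tcp_pos: [0.4765, -0.2503, 0.1563]
orientation: [0.005, 0.707, 0.707, 0.001]
wrist_force: [0.3, -0.5, -2.1]
finger_gap: 0.062
grip_force: 34.1
```

Call:
step_arm(deltas=[[25,36,0,0,0,0,-1],[25,36,0,0,0,0,-1],[25,36,0,0,0,0,-1],[25,36,0,0,0,0,-1],[25,36,0,0,0,0,-1]])

```text
clock: 14.3
tcp_pos: [0.5997, -0.0654, 0.1507]
orientation: [0.0, 0.706, 0.708, 0.0]
wrist_force: [0.4, -0.5, -2.2]
finger_gap: 0.0622
grip_force: 34.1
```

Call:
step_arm(deltas=[[25,35,0,0,0,0,-1],[17,23,0,0,0,0,-1],[3,5,0,0,0,0,-1],[0,0,0,0,0,0,-1],[0,0,0,0,0,0,-1]])

```text
clock: 14.8
tcp_pos: [0.6432, -0.0047, 0.1503]
orientation: [-0.0, 0.706, 0.708, -0.0]
wrist_force: [0.7, 0.2, -1.5]
finger_gap: 0.0621
grip_force: 34.2
```

```bash
python3 t.py w6
```

```text
[ 0.6432 -0.0047  0.1503] [-0.     0.706  0.708 -0.   ] 0.062127890308549864 [ 0.7  0.2 -1.5]
[201, 22, 72, 78, 2413] [0.6309 0.1014] [0.064 0.064]
[200, 123, 105, 80, 5107] [0.6455 0.0086] [0.104 0.079]
[149, 130, 21, 89, 1384] [ 0.5536 -0.0039] [0.017 0.09 ]
[385, 181, 127, 173, 16152] [ 0.8672 -0.1156] [0.141 0.216]
[372, 360, 35, 24, 565] [ 0.8188 -0.2529] [0.043 0.037]
```

View pics/w6.png

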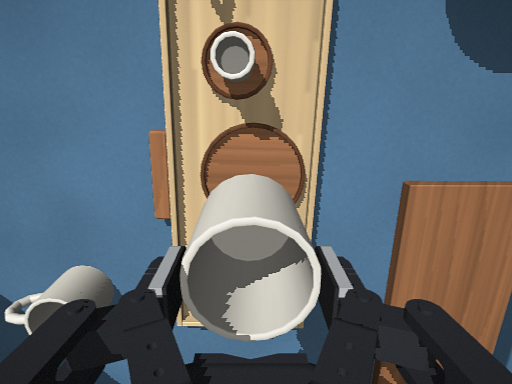

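The large cup is held upright. The small cup stands in its well at (235,55), and the large well at (252,165) is centred near (0.645, -0.004). Lowering now.

Call:
step_arm(deltas=[[2,1,-30,0,0,0,-1],[0,0,-30,0,0,0,-1],[0,0,-25,0,0,0,-1],[0,0,-15,0,0,0,-1],[0,0,0,0,0,0,-1]])

```text
clock: 15.35
tcp_pos: [0.643, -0.0043, 0.0479]
orientation: [-0.002, 0.707, 0.708, -0.002]
wrist_force: [-0.0, 0.5, -2.8]
finger_gap: 0.0621
grip_force: 34.2
```

Call:
step_arm(deltas=[[1,0,-3,0,0,0,-1],[0,0,-2,0,0,0,-1],[0,0,0,0,0,0,-1]])

```text
clock: 15.65
tcp_pos: [0.6475, -0.0035, 0.0465]
orientation: [0.001, 0.706, 0.708, 0.001]
wrist_force: [0.3, 0.3, -1.4]
finger_gap: 0.062
grip_force: 34.2
```

Call:
step_arm(deltas=[[-1,0,-3,0,0,0,-1],[0,0,-2,0,0,0,-1],[0,0,0,0,0,0,-1]])

```text
clock: 15.95
tcp_pos: [0.6461, -0.0031, 0.0412]
orientation: [0.0, 0.706, 0.708, 0.0]
wrist_force: [-1.0, 0.6, 1.4]
finger_gap: 0.0622
grip_force: 34.6
```

Call:
step_arm(deltas=[[-1,0,-1,0,0,0,-1],[0,0,0,0,0,0,-1]])

```text
clock: 16.15
tcp_pos: [0.646, -0.0031, 0.0411]
orientation: [0.001, 0.706, 0.708, 0.001]
wrist_force: [-1.4, 0.5, 6.2]
finger_gap: 0.0619
grip_force: 34.9
```

Call:
step_arm(deltas=[[0,0,0,0,0,0,0.6],[0,0,0,0,0,0,1],[0,0,0,0,0,0,1],[0,0,0,0,0,0,1]])

```text
clock: 16.55
tcp_pos: [0.6447, -0.003, 0.0391]
orientation: [-0.0, 0.706, 0.708, -0.0]
wrist_force: [0.5, -0.5, 0.2]
finger_gap: 0.0854
grip_force: 0.0
```

Call:
step_arm(deltas=[[0,0,15,0,0,0,1],[0,0,30,0,0,0,1],[0,0,40,0,0,0,1],[0,0,45,0,0,0,1],[-20,-5,40,0,0,0,1]])

```text
clock: 17.05
tcp_pos: [0.6262, -0.0079, 0.2109]
orientation: [0.001, 0.706, 0.709, 0.001]
wrist_force: [0.8, -0.1, 0.8]
finger_gap: 0.0859
grip_force: 0.0
```

Call:
step_arm(deltas=[[-40,-20,0,0,0,0,1],[-45,-20,0,0,0,0,1],[-45,-20,0,0,0,0,1],[-40,-20,0,0,0,0,1],[0,0,0,0,0,0,1]])

```text
clock: 17.55
tcp_pos: [0.4499, -0.0888, 0.2093]
orientation: [-0.001, 0.707, 0.707, -0.001]
wrist_force: [-0.1, -0.3, -0.2]
finger_gap: 0.0853
grip_force: 0.0
```

Run:
```python
from workcell import *
from h import *
for n in("top","scene"):
    c=read_camera(n);P=cloud(c)
    if n=="scene": cv2.imwrite("pics/s9.png",cv2.resize(c["image"][110:270,130:360,::-1],None,fx=3.4,fy=3.4))
    for k,x,y,z in(("s",.631,.1,.059),("m",.632,-.115,.069),("l",.645,-.004,.085)):
        R=P[(c["z_map"]>0)&(abs(P[...,2]-z)<.012)&(np.hypot(P[...,0]-x,P[...,1]-y)<.048)]
        print(n,k,len(R),((R.min(0)+R.max(0))/2).round(3),R[:,2].max().round(3),np.ptp(R,axis=0).round(3)) if len(R) else print(n,k,0)
```

```text
top s 40 [0.629 0.099 0.056] 0.065 [0.033 0.029 0.018]
top m 0
top l 88 [ 0.644 -0.007  0.083] 0.093 [0.063 0.063 0.019]
scene s 78 [0.629 0.101 0.055] 0.063 [0.033 0.034 0.016]
scene m 120 [ 0.626 -0.117  0.065] 0.074 [0.05  0.047 0.016]
scene l 159 [ 0.646 -0.004  0.082] 0.092 [0.063 0.064 0.019]
```

View pics/s9.png

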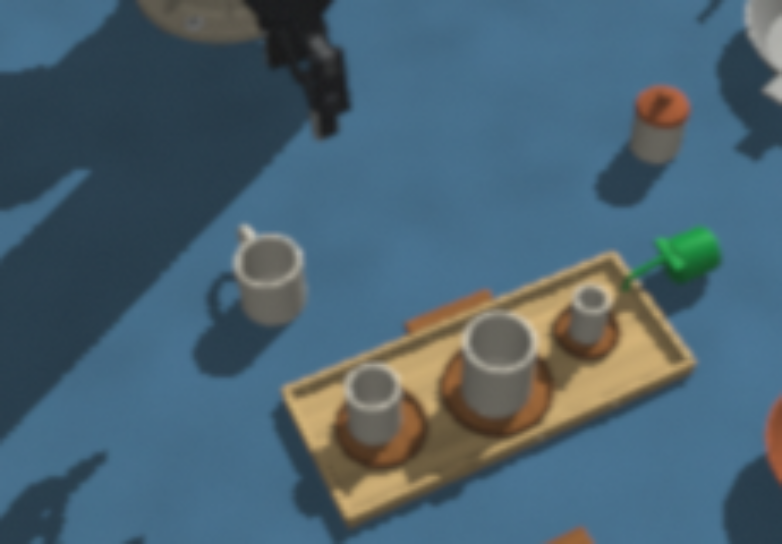

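All three cups stand upright and well inside their rims. The medium cup, at (373,405) in the picture, is about 6 mm off centre with 14 mm to spare. The coffee cup and jar look untouched.

```bash
python3 -c "
from workcell import *
print(hand_in())"
```

```text
the job is handed in; nothing more can be done
None
```

The small, medium and large cups each stand upright in the well of their own size; I handed the job in at about 18 s, and the arm never pressed on the other items.

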